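# Swap the flip-mounted optics in the laser beam

### The job

Change over the optics in the laser line on the optical table: first push the square filter's flag, which stands in the beam, over towards the robot until it rests in its leaning position, and only then push the round lens's leaning flag back up until it stands fully upright. Push with the fingertips or the outside of the fingers; do not grip a flag between the fingers. Leave the narrow slit flag standing and the loose jar, post and screwdriver where they are.

Things in the scene. Friction and masses are not known exactly. Their poses are not given: they have to be found in the camera images.
- rail: Black rail bolted to the table, 60 mm wide, 960 long, 20 high, across the robot's front (turned up to 15 degrees). Origin: centre of its underside; y runs along the rail and beam, x points away from the robot. A black laser head (y 270 to 470 mm, top 200 mm above the table) and a detector (y -295 to -405, top 195) stand on its ends, three flip mounts between, in any order, 105 to 155 mm apart.
- square_mount: Fixed aluminium base (60 x 50 x 14 mm, two cheeks up to 62 mm) of the square filter's flip mount. Origin: centre of its underside, on the rail's top, 20 mm above the table; axes parallel to the rail's. The flag's hinge axis is parallel to the mount's y axis, 50 mm above this origin.
- round_mount: Fixed base of the round lens's flip mount, same make and axes as the square one's: hinge axis along its y, 50 mm above the origin.
- square_flag (a joint): Lean in rad of the square filter's flag: 0 = upright in the beam on its stop (as it starts), 0.7 = leaning towards the robot (mount's -x) on its other stop. Over-centre by its counterweight: it balances at a lean of about 0.3; past that it falls on by itself, damped, to the stop on that side. Under 2 N at the nose moves it. About 150 g.
- round_flag (a joint): Same for the round lens's flag (same stops, balance at about 0.33). It starts leaning at about 0.7, towards the robot.
- slit_flag (a joint): Same for the slit's flag: a narrow black frame 26 mm wide and 56 mm high with two steel blades. Balances at about 0.44. Starts upright at 0 and must stay so.
- square_nose (a point): Centre of the aluminium nose at the top end of the square filter's flag: a crosswise roller 16 mm in diameter and 16 mm long (along the mount's y), 138 mm from the hinge; 208 mm above the table when upright. It moves with the flag.
- round_nose (a point): Centre of the same nose on the round lens's flag, 138 mm from the hinge; about 176 mm above the table and 89 mm on the robot's side of the hinge when the flag leans. Its robot side is then the flag's nearest point to the robot, so a push there away from the robot stands the flag up; the nose rises 32 mm on the way.
- square_optic (a point): Centre of the square filter, 95 mm from the hinge: a black square frame of 56 mm, 12 mm thick, with amber glass, on a 10 mm stem. At hinge height an 18 mm thick steel counterweight stub sticks out 44 mm to the flag's +x.
- round_optic (a point): Centre of the round lens, 95 mm from the hinge: a black ring of 56 mm outer diameter, 12 mm thick, with clear glass; same stem and counterweight.
- slit_mount: Fixed base of the slit's flip mount, like the others.
- jar: Loose glass jar with a white cap, 52 mm diameter, 65 mm high, standing on the table beyond the rail. Origin at its underside. Bystander.
- post: Loose steel optical post, 13 mm diameter, 75 mm high on a 40 mm foot, standing beyond the rail. Origin at its underside. Bystander.
- driver: Loose black-handled screwdriver, 160 mm long, under 35 mm high, lying on the table on the robot's side of the rail. Bystander.

How it is judged:
By the outcome, as a careful person would: the job done as asked, in the order asked, and still so for the second after the job is handed in, with the robot touching nothing.
It also fails if it takes over 64 s, if anything falls off the work surface, if the arm or the gripper's body presses on something with over 40 N, if the wrist force passes 120 N, or if a joint passes its speed limit or range.

### The arm

A 6-joint arm with a two-finger parallel gripper is mounted at the origin on the work surface. World frame = base frame: x ahead of the robot, y to its left, z up, the work surface at z = 0. Lengths are in m, angles in rad, forces in N, time in s.
With the tool pointing down it reaches from about 0.3 to 0.875 m from the base axis. Payload 6.4 kg.
Tool frame: the origin (TCP) lies at the very end of the fingers, on their centre line; the grasp point (between the pads) lies grip_point_offset behind it (grip_point_offset is the distance from the TCP to the grasp point, in m); y points along the fingers, x is the direction in which the jaws open and shut, and the axes are right-handed (so a half turn about y gives the same grasp; the last joint's range is limited). The gripper opens to 85 mm and grips with 20 to 120 N. Pads are 22 mm wide; open, the fingers measure 114 mm over their backs; the gripper's body (76 mm by 85 mm) begins 54 mm behind the grasp point. The pads swing forward as they close: fully open they stand 13 mm farther back than shut.
Start: joints at [-1.346, 0.181, 1.607, -0, 1.354, -0.206], TCP at [0.24, -0.522, 0.231] pointing down, gripper open.
Joint ranges: [-2.99, 2.99], [-0.89, 2.07], [0.3, 2.58], [-1.14, 4.28], [0, 2.63], [-3.12, 3.12]. Speed limits (rad/s): [2.57, 2.57, 3.01, 3.14, 3.14, 3.14].

### API

Orientations are given as a unit quaternion [w, x, y, z].
In Python, from bench import get_obs, camera, camera_model, hand_in, grip_point_offset gives the robot as it stands.
- The arm moves only by the shell command python3 -m jog 'ROWS'. ROWS is JSON, a list of rows, each a list of 7 numbers: the shift along the tool's x, y, z in mm, then the turn, a rotation vector about the tool's x, y, z in degrees, then the gripper's target within -1 to 1 (shut at 1, half-way at 0, fully open at -1). In form: [[x, y, z, ax, ay, az, grip], ...]. A call has 1 to 8 rows; each row shifts and turns the commanded pose from where the row before left it, along the tool's axes as they then stand; what a row does not reach is not made up. A row lasts 1/12 s, in which the tool goes at most 41.7 mm and 7.16 degrees, less where a joint would pass 70% of its speed; a pose out of reach is approached as far as the arm can. A call is refused whole if a number of a shift passes 41.7 or a number of a turn 7.16, either way. A call with a gripper value outside its range is refused whole. The fingers move at their own pace and stop on an object; the grip force is fixed at half the most. Time passes only in rows, so rows that do not move let the fingers close. It gives the time, the measured TCP pose, the force and the opening at its end, in the units of the state.
- get_obs(): the state, without advancing time (a new reading comes with each control period).
- camera(name): name is "scene" or "top" or "wrist"; returns the picture (400x640x3 uint8, blue, green, red); there is no depth.
- camera_model(name): a dict with "K" (3x3 intrinsics, pixels), "pose" (4x4, takes a point from camera to world coordinates). Camera axes: x right, y down, z forward; pixel columns grow to the right and rows downward; lengths in m; the calibration is good to about 2 mm. A picture is of the moment at which its call begins: read the wrist's pose just before it. camera_model takes no time and is no camera call; for the wrist camera it gives the pose at the moment of the call.
- hand_in(): hands the job in, once; it reports no verdict.
The state is a dict: "time_s": time; "q": joint angles; "dq": joint speeds; "joint_efforts": joint torques, N m; "eef_pos": TCP position; "eef_rot": TCP orientation; "wrist_force": force on the tool from outside, world axes, zero at the start; "torque": the same for the moment, N m; "opening": opening from 0.0 (shut) to 1.0 (fully open).
Only numpy, scipy, OpenCV 4.12 (cv2) and the standard library are available. Lean on these libraries where they do the work, as an engineer would, in place of code of your own. Each camera call takes 0.05 s, during which the arm holds its last target.

## Working session

There is one attempt and no reset: what is moved stays moved. The work goes in short steps, Python scripts to look and compute and a shell command to move; the robot and the scene stay as the last step left them, time stands still between calls to the robot, and variables do not carry over. Pictures are saved under pics/ and viewed, and the job is handed in when it is done.

```bash
mkdir -p pics; ls; python3 - <<'E'
from bench import *
import cv2
print(get_obs(), grip_point_offset)
for n in ("scene","top"):
    cv2.imwrite(f"pics/{n}0.png",camera(n)); m=camera_model(n); print(n,m)
print(get_obs()['time_s'])
E
```

```text
pics
{'time_s': 0.0, 'q': array([-1.34633453e+00,  1.81565316e-01,  1.60800817e+00,  2.99737697e-05,
        1.35379268e+00, -2.06315871e-01]), 'dq': array([-3.86882568e-05,  6.36549623e-05,  1.41907521e-03, -2.40278176e-03,
        3.27160345e-04, -5.41602303e-04]), 'joint_efforts': array([-1.77790273e-03, -4.44879842e+01, -3.51341665e+01, -3.63814679e-04,
        8.93039221e-03,  3.28997851e-05]), 'eef_pos': array([ 0.23999819, -0.52191299,  0.23037042]), 'eef_rot': array([ 0.59575558, -0.59486214,  0.38202495, -0.38114468]), 'wrist_force': array([-0.18705329, -0.10490431,  0.00190963]), 'torque': array([-0.06249697,  0.02880072,  0.03592611]), 'opening': 0.9975306586913217} 0.0187
scene {'K': array([[427.41529377,   0.        , 316.65367513],
       [  0.        , 427.41529377, 201.54082345],
       [  0.        ,   0.        ,   1.        ]]), 'pose': array([[-0.79714042,  0.40635854, -0.44658693,  0.9437265 ],
       [ 0.60378297,  0.54093722, -0.58551947,  0.45532274],
       [ 0.00364465, -0.73638282, -0.67655529,  0.63401452],
       [ 0.        ,  0.        ,  0.        ,  1.        ]])}
top {'K': array([[369.53902   ,   0.        , 322.31224165],
       [  0.        , 369.53902   , 201.94029519],
       [  0.        ,   0.        ,   1.        ]]), 'pose': array([[-0.00280376, -0.98679405,  0.16195566,  0.51971013],
       [-0.99876815,  0.01078688,  0.04843374, -0.00286691],
       [-0.04954112, -0.16162036, -0.98560871,  0.78735382],
       [ 0.        ,  0.        ,  0.        ,  1.        ]])}
0.1
```

View pics/scene0.png

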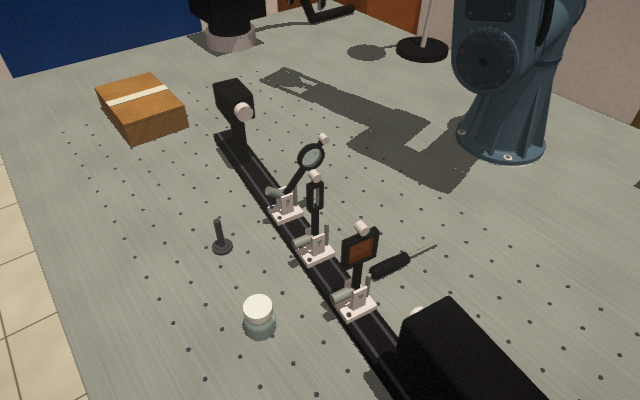

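View pics/top0.png

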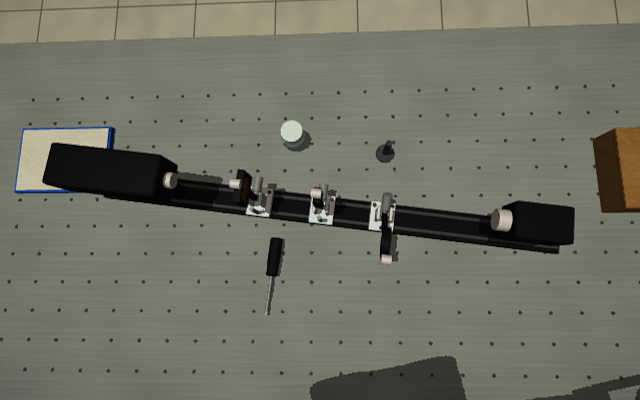

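The top view shows, from left (+y) to right: laser, square flag (nose ~ (236,184)), slit (317,192), round flag leaning (nose ~ (387,259)), detector. Enlarging both views.

```bash
python3 - <<'E'
import cv2
a=cv2.imread("pics/top0.png")[160:280,220:420]
cv2.imwrite("pics/topc.png",cv2.resize(a,None,fx=4,fy=4,interpolation=cv2.INTER_CUBIC))
a=cv2.imread("pics/scene0.png")[125:325,250:450]
cv2.imwrite("pics/scenec.png",cv2.resize(a,None,fx=3,fy=3,interpolation=cv2.INTER_CUBIC))
E
```

```text
(no output)
```

View pics/topc.png

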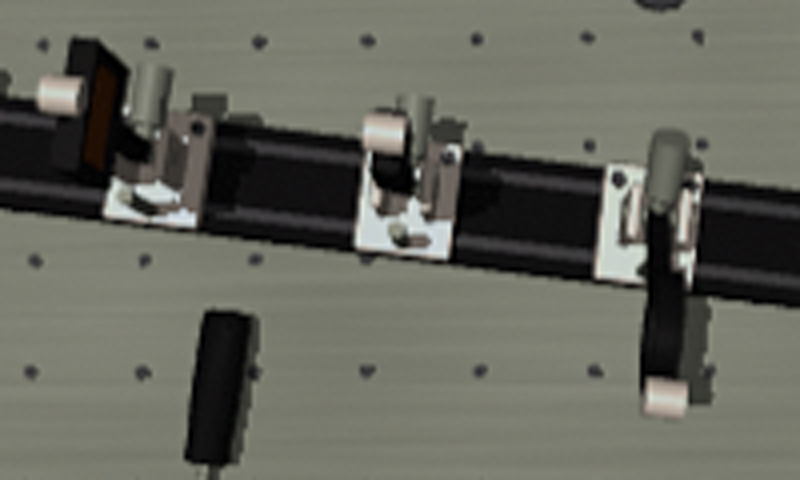

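View pics/scenec.png

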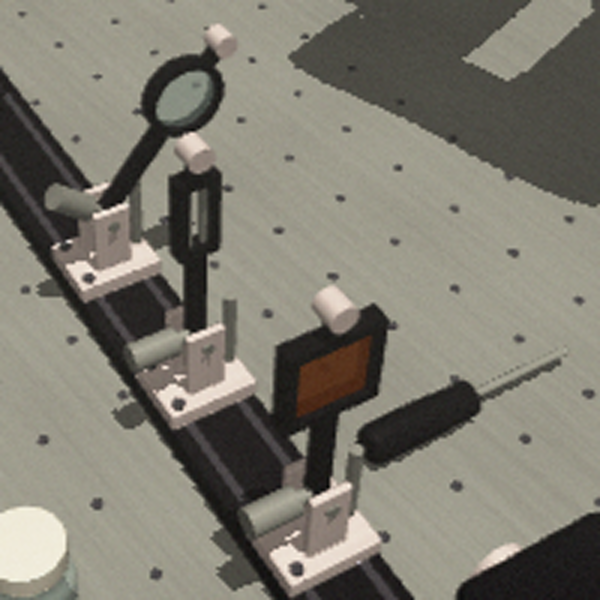

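```bash
cat > h.py <<'E'
import numpy as np
from bench import *
def ray(n,p):
    m=camera_model(n);P=m["pose"]
    d=P[:3,:3]@np.linalg.solve(m["K"],[p[0],p[1],1.]);return P[:3,3],d/np.linalg.norm(d)
def tri(pa):
    A=0;b=0
    for n,p in pa.items():
        o,d=ray(n,p);M=np.eye(3)-np.outer(d,d);A=A+M;b=b+M@o
    return np.linalg.solve(A,b)
def atz(n,p,z):
    o,d=ray(n,p);return o+d*(z-o[2])/d[2]
def proj(n,X):
    m=camera_model(n);P=m["pose"];c=P[:3,:3].T@(np.array(X)-P[:3,3]);u=m["K"]@c;return u[:2]/u[2]
E
python3 - <<'E'
from h import *
np.set_printoptions(precision=4,suppress=True)
N=dict(sq=((235,183.75),(361.7,228),.208),sl=((316.75,192.75),(315.3,175.7),.208),rd=((386.25,259.5),(323.3,138.7),.176))
X={}
for k,(t,s,z) in N.items():
    print(k,tri({"top":t,"scene":s}),atz("top",t,z),atz("scene",s,z)); X[k]=(atz("top",t,z)+atz("scene",s,z))/2
v=X["sq"]-X["sl"];a=np.arctan2(-v[0],v[1]);print("yaw",np.degrees(a))
ex=np.array([np.cos(a),np.sin(a),0]);ey=np.array([-np.sin(a),np.cos(a),0])
for k in X:print(k,X[k]@ex,X[k]@ey)
# mount white base corners near edge, from topc, z=.034
for p in [(103,218),(198,228),(355,248),(450,260),(595,278),(692,291)]:
    P=atz("top",(220+p[0]/4,160+p[1]/4),.034);print(P,P@ex,P@ey)
print("jar",atz("top",(291,131),.065),"post",atz("top",(388,145),.075),"drv",atz("top",(275,240),.02),atz("top",(268,314),.02))
E
```

```text
sq [0.6461 0.1674 0.2087] [0.6464 0.1674 0.208 ] [0.6454 0.167  0.208 ]
sl [0.6287 0.0356 0.2076] [0.6299 0.0345 0.208 ] [0.6279 0.0373 0.208 ]
rd [ 0.5239 -0.0763  0.1737] [ 0.5244 -0.0765  0.176 ] [ 0.5256 -0.0732  0.176 ]
yaw -7.379613064661932
sq 0.6190556927707288 0.24879812287314995
sl 0.6190556927707288 0.11637655069702642
rd 0.5302511421259856 -0.0067567209853082325
[0.6188 0.1936 0.034 ] 0.5888041174456732 0.2714266067932588
[0.6131 0.1437 0.034 ] 0.5895852778674214 0.22122555439530303
[0.6021 0.0622 0.034 ] 0.5890847609937874 0.1389746499335428
[0.5955 0.0134 0.034 ] 0.5888373992952772 0.08980811805158954
[ 0.5858 -0.0601  0.034 ] 0.5886237348367737 0.01563045536201847
[ 0.5788 -0.1087  0.034 ] 0.5880001232901381 -0.03347721641833802
jar [0.787  0.0967 0.065 ] post [ 0.7501 -0.0989  0.075 ] drv [0.5665 0.1338 0.02  ] [0.4175 0.1454 0.02  ]
```

```bash
cat >> h.py <<'E'
from scipy.spatial.transform import Rotation as Ro
a=np.radians(-7.38);ex=np.array([np.cos(a),np.sin(a),0]);ey=np.array([-np.sin(a),np.cos(a),0])
def uvz():
    p=get_obs()["eef_pos"];return np.array([p@ex,p@ey,p[2]])
def to(u,v,z):
    "tool-frame shift in mm to reach rail-frame target"
    o=get_obs();R=Ro.from_quat(o["eef_rot"],scalar_first=True).as_matrix()
    d=u*ex+v*ey+np.array([0,0,z])-o["eef_pos"];return R.T@d*1000
E
python3 - <<'E'
from h import *
np.set_printoptions(precision=3,suppress=True)
R=Ro.from_quat(get_obs()["eef_rot"],scalar_first=True).as_matrix();print(R, np.degrees(np.arctan2(R[1,0],R[0,0])))
print(uvz(),to(.665,.248,.30),to(.40,.0,.30))
for p in [(178,160),(165,180),(170,180),(158,160)]:
    P=atz("top",p,.2);print(P,P@ex,P@ey)
E
```

```text
[[ 0.418 -0.     0.909]
 [-0.909  0.002  0.418]
 [-0.002 -1.     0.   ]] -65.31634569246265
[ 0.305 -0.487  0.23 ] [-431.759  -68.642  695.112] [-362.268  -68.859  338.882]
[0.69  0.268 0.2  ] 0.6499854166113974 0.35448950190143325
[0.656 0.288 0.2  ] 0.6136617873531646 0.36993473158229967
[0.656 0.28  0.2  ] 0.6146369213938555 0.3614797111179576
[0.691 0.302 0.2  ] 0.6461451815252908 0.3886362996952023
```

```bash
python3 -m jog '[[0,-14,0,0,6.41,0,1],[0,-14,0,0,6.41,0,1],[0,-14,0,0,6.41,0,1],[0,-14,0,0,6.41,0,1],[0,-14,0,0,6.41,0,1],[0,0,0,0,0,0,1]]'; python3 -c "
from h import *
print(uvz(),to(.42,.1,.3),to(.67,.248,.3), to(.67,.0,.3))"
```

```text
time_s: 0.6
eef_pos: [0.2404, -0.5236, 0.3041]
eef_rot: [-0.465, 0.467, -0.531, 0.533]
wrist_force: [0.4, -0.5, 0.7]
opening: 0.145
[ 0.30568424 -0.4884042   0.30408904] [-588.83301098    1.86518481  112.14510205] [-737.75155746    1.63966872  361.59893677] [-489.75529056    2.64966111  362.51081438]
```

```bash
python3 -m jog '[[-36,0,17,0,0,0,1],[-36,0,17,0,0,0,1],[-36,0,17,0,0,0,1],[-36,0,17,0,0,0,1],[-36,0,17,0,0,0,1],[-36,0,17,0,0,0,1],[-36,0,17,0,0,0,1],[-36,0,17,0,0,0,1]]' && python3 -m jog '[[-36,0,18,0,0,0,1],[-36,0,18,0,0,0,1],[-36,0,18,0,0,0,1],[-36,0,18,0,0,0,1],[-36,0,18,0,0,0,1],[-36,0,18,0,0,0,1],[-36,0,18,0,0,0,1],[-36,0,18,0,0,0,1]]' ; python3 -c "
from h import *
print(uvz(),to(.67,.248,.3),get_obs()['q'])"
```

```text
time_s: 1.27
eef_pos: [0.4123, -0.2522, 0.3002]
eef_rot: [0.468, -0.468, 0.531, -0.53]
wrist_force: [0.1, 0.3, -0.4]
opening: -0.001
time_s: 1.93
eef_pos: [0.5921, 0.015, 0.2999]
eef_rot: [0.468, -0.468, 0.53, -0.53]
wrist_force: [0.7, -0.3, 0.7]
opening: -0.001
[0.58522514 0.09089959 0.29994615] [-156.72591424   -0.17283104   85.4650559 ] [-1.74913414e-01  1.71602721e-01  1.47914494e+00 -7.21720325e-05
  1.49223187e+00  1.52029437e+00]
```

```bash
python3 -m jog '[[-36,0,20,0,0,0,1],[-36,0,20,0,0,0,1],[-36,0,20,0,0,0,1],[-36,0,20,0,0,0,1],[-12,0,6,0,0,0,1],[0,0,0,0,0,0,1]]' ; python3 -c "
from h import *
import cv2
print(uvz(),to(.67,.248,.193),get_obs()['q'])
cv2.imwrite('pics/w1.png',camera('wrist'));cv2.imwrite('pics/s1.png',camera('scene'))"
```

```text
time_s: 2.43
eef_pos: [0.6973, 0.1602, 0.2982]
eef_rot: [0.468, -0.469, 0.53, -0.528]
wrist_force: [-0.4, -0.6, -0.2]
opening: 0.0
[0.67096474 0.24839329 0.2982214 ] [  0.42142145 105.22368354  -0.65424022] [5.99598374e-02 4.55583304e-01 1.12354857e+00 8.68876379e-04
 1.56533055e+00 1.75188611e+00]
```

View pics/s1.png

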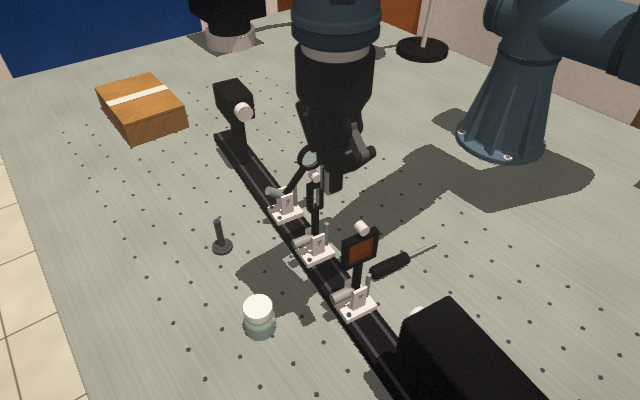

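View pics/w1.png

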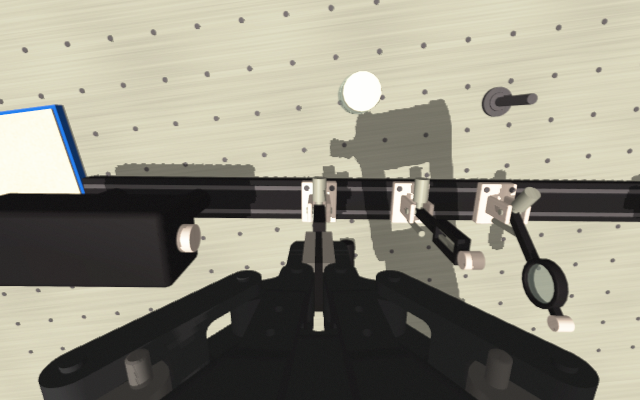

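```bash
python3 -c "
from h import *
p=get_obs()['eef_pos'];print(p)
for n in ('scene','wrist'):print(n,proj(n,p),proj(n,.619*ex+.248*ey+[0,0,.208]),camera_model(n)['pose'])
"
```

```text
[0.69640173 0.15674118 0.29930818]
scene [329.72878029 188.55743539] [361.22195012 227.85044545] [[-0.79714042  0.40635854 -0.44658693  0.9437265 ]
 [ 0.60378297  0.54093722 -0.58551947  0.45532274]
 [ 0.00364465 -0.73638282 -0.67655529  0.63401452]
 [ 0.          0.          0.          1.        ]]
wrist [316.84603951 245.66948275] [313.61445255 255.90767489] [[-0.12615498 -0.95672785 -0.26221508  0.76157476]
 [-0.99201     0.12194455  0.03233702  0.14784673]
 [ 0.00103797  0.26419945 -0.96446751  0.44311106]
 [ 0.          0.          0.          1.        ]]
```

```bash
python3 -m jog '[[0,30,0,0,0,0,1],[0,30,0,0,0,0,1],[0,30,0,0,0,0,1],[0,14,0,0,0,0,1],[0,0,0,0,0,0,1],[0,0,0,0,0,0,1]]' ; python3 -c "
from h import *
import cv2
print(uvz(),to(.65,.248,.193),get_obs()['wrist_force'])
cv2.imwrite('pics/s2.png',camera('scene')[100:350,200:520])"
```

```text
time_s: 3.03
eef_pos: [0.6966, 0.1555, 0.1973]
eef_rot: [0.466, -0.467, 0.531, -0.531]
wrist_force: [0.3, -0.6, 1.3]
opening: -0.0
[0.67085692 0.24365334 0.19733675] [ -4.34101243   4.35798763 -20.85367047] [ 0.33259176 -0.62470737  1.27756196]
```

View pics/s2.png

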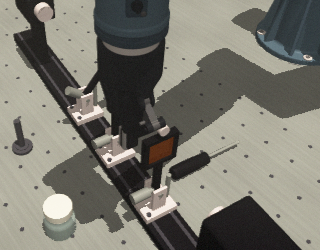

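```bash
python3 -m jog '[[-3,2,-12,0,0,0,1],[-2,2,-10,0,0,0,1],[0,0,-8,0,0,0,1],[0,0,-8,0,0,0,1],[0,0,-8,0,0,0,1],[0,0,-8,0,0,0,1],[0,0,-8,0,0,0,1]]' ; python3 -c "
from h import *
import cv2
print(uvz(),get_obs()['wrist_force'])
cv2.imwrite('pics/s3.png',cv2.resize(camera('scene')[100:350,200:520],None,fx=2,fy=2))"
```

```text
time_s: 3.67
eef_pos: [0.6367, 0.1694, 0.1954]
eef_rot: [-0.468, 0.466, -0.53, 0.532]
wrist_force: [-0.1, 0.8, 4.8]
opening: 0.001
[0.60962837 0.24981079 0.19537214] [-0.09801116  0.78153453  4.79757045]
```

View pics/s3.png

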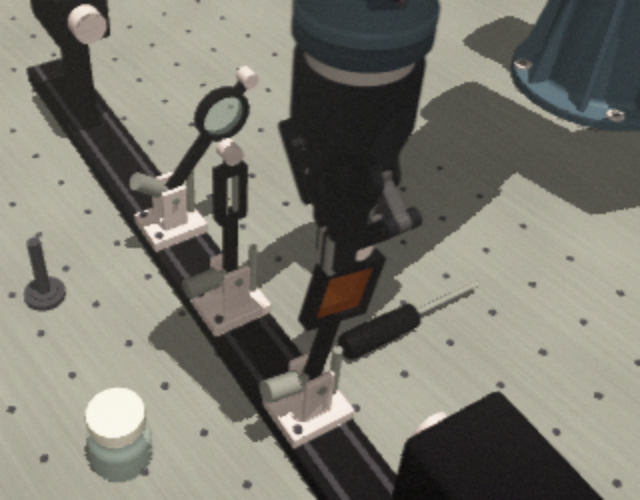

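```bash
python3 -m jog '[[0,-2,-6,0,0,0,1],[0,0,-6,0,0,0,1],[0,0,-6,0,0,0,1],[0,0,-6,0,0,0,1],[0,0,0,0,0,0,1],[0,0,0,0,0,0,1]]' ; python3 -c "
from h import *
import cv2
print(uvz(),get_obs()['wrist_force'])
cv2.imwrite('pics/s4.png',cv2.resize(camera('scene')[100:350,200:520],None,fx=2,fy=2))"
```

```text
time_s: 4.22
eef_pos: [0.6119, 0.1726, 0.1951]
eef_rot: [0.467, -0.467, 0.531, -0.531]
wrist_force: [-0.2, 0.2, -0.4]
opening: 0.004
[0.58462454 0.24979844 0.19505766] [-0.15996745  0.23675741 -0.35897751]
```

View pics/s4.png

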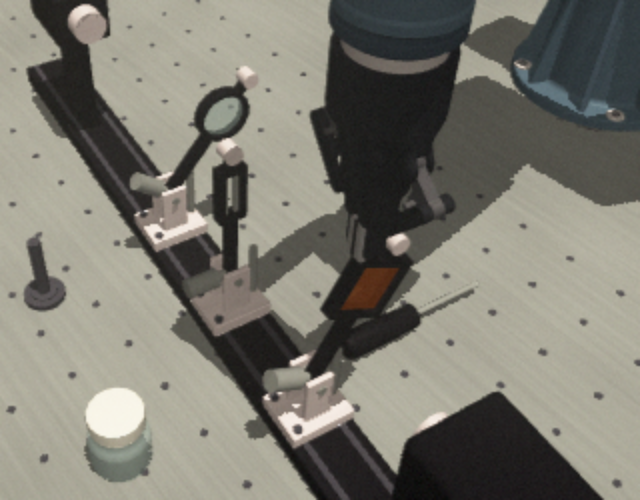

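The flag has left the finger and is falling on its own. I'll back off, raise, and check.

```bash
python3 -m jog '[[0,0,12,0,0,0,1],[0,-30,0,0,0,0,1],[0,-30,0,0,0,0,1],[0,-35,0,0,0,0,1],[0,-15,0,0,0,0,1],[0,0,0,0,0,0,1]]' ; python3 -c "
from h import *
import cv2
print(uvz(),to(.46,-.0075,.30))
for l in (.5,.6,.7):print(l,proj('scene',(.619-.138*np.sin(l))*ex+.248*ey+[0,0,.07+.138*np.cos(l)]))
cv2.imwrite('pics/s5.png',cv2.resize(camera('scene')[100:350,200:520],None,fx=2.5,fy=2.4))"
```

```text
time_s: 4.77
eef_pos: [0.6268, 0.1711, 0.3112]
eef_rot: [-0.469, 0.464, -0.529, 0.533]
wrist_force: [0.6, -1.4, 0.1]
opening: 0.002
[0.599603   0.25023334 0.31117363] [ 257.73561717    9.40055566 -139.72939953]
0.5 [397.83614249 219.77869952]
0.6 [403.50978741 220.44778375]
0.7 [408.50164906 221.81037496]
```

View pics/s5.png

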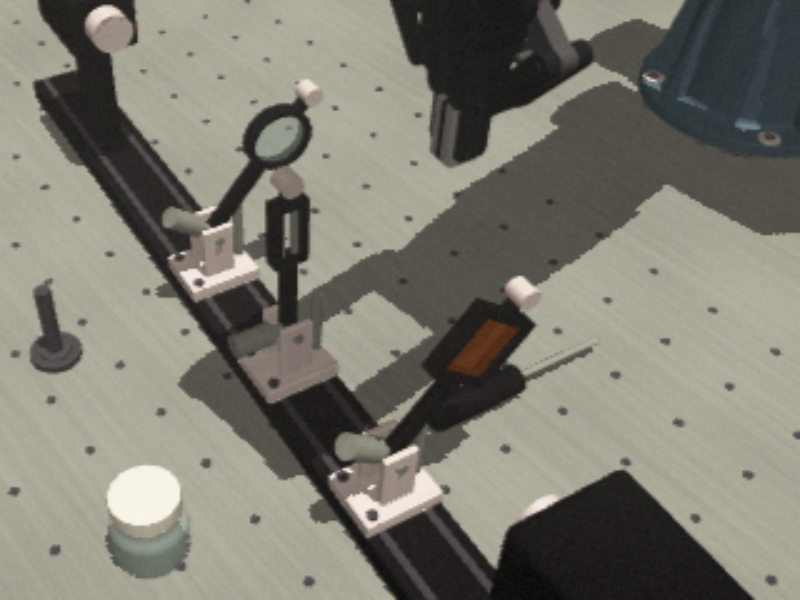

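Square nose at full-image (409,222), matching the 0.7 prediction (408.5,221.8). Now to the round flag.

```bash
python3 -m jog '[[32,0,-17,0,0,0,1],[32,0,-17,0,0,0,1],[32,0,-17,0,0,0,1],[32,0,-17,0,0,0,1],[32,0,-18,0,0,0,1],[32,0,-18,0,0,0,1],[32,0,-18,0,0,0,1],[32,0,-18,0,0,0,1]]' && python3 -m jog '[[2,0,0,0,0,0,1],[0,35,0,0,0,0,1],[0,35,0,0,0,0,1],[0,35,0,0,0,0,1],[0,35,0,0,0,0,1],[0,0,0,0,0,0,1],[0,0,0,0,0,0,1]]'; python3 -c "
from h import *
import cv2
print(uvz(),to(.505,-.0075,.168))
cv2.imwrite('pics/s6.png',cv2.resize(camera('scene')[80:330,200:520],None,fx=2.5,fy=2.4))
cv2.imwrite('pics/t6.png',cv2.resize(camera('top')[150:350,250:500],None,fx=3,fy=3))"
```

```text
time_s: 5.48
eef_pos: [0.4507, -0.0657, 0.3035]
eef_rot: [0.466, -0.467, 0.532, -0.53]
wrist_force: [0.8, -0.1, 0.1]
opening: 0.003
time_s: 6.07
eef_pos: [0.4505, -0.0659, 0.1632]
eef_rot: [0.466, -0.468, 0.533, -0.529]
wrist_force: [0.4, -0.0, 1.2]
opening: 0.004
[ 0.45520134 -0.00750941  0.16317575] [-6.57766672e-03 -5.13273733e+00  4.97678133e+01]
```

View pics/s6.png

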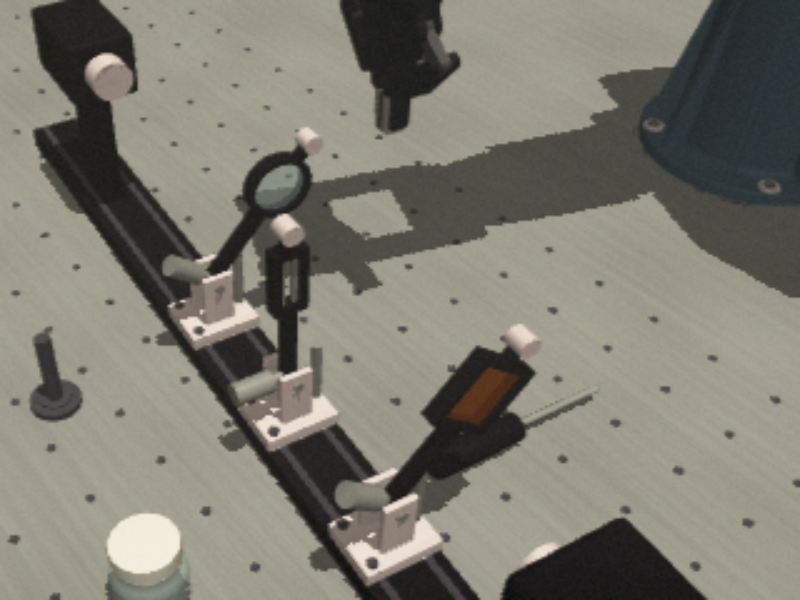

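View pics/t6.png

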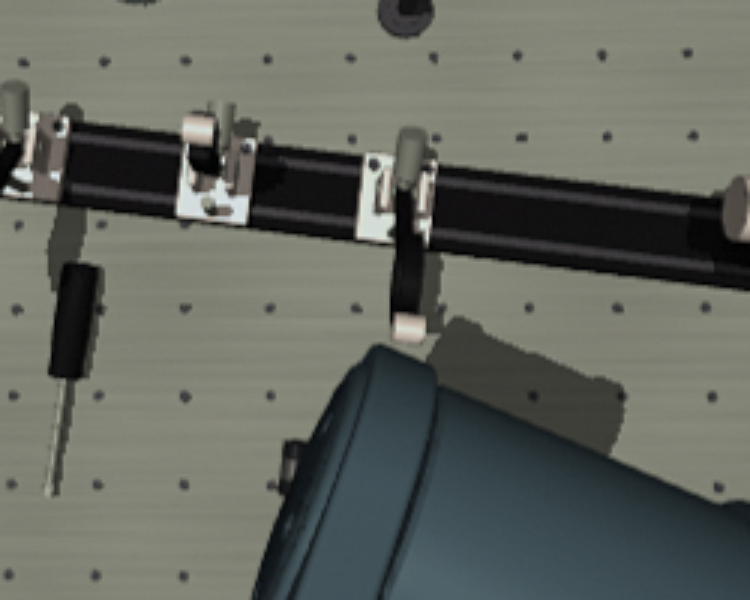

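```bash
python3 -m jog '[[0,0,20,0,0,0,1],[0,-2,20,0,0,0,1],[0,-2,9,0,0,0,1],[0,-3,8,0,0,0,1],[0,-3,8,0,0,0,1],[0,-3,8,0,0,0,1],[0,-3,8,0,0,0,1],[0,0,0,0,0,0,1]]'; python3 -c "
from h import *
import cv2
print(uvz(),get_obs()['wrist_force'])
cv2.imwrite('pics/s7.png',cv2.resize(camera('scene')[80:330,200:520],None,fx=2.5,fy=2.4))"
```

```text
time_s: 6.83
eef_pos: [0.5343, -0.0778, 0.1825]
eef_rot: [-0.467, 0.466, -0.53, 0.532]
wrist_force: [-0.4, -0.1, -0.5]
opening: 0.001
[ 0.5399093  -0.00848366  0.1825033 ] [-0.38115231 -0.08648047 -0.54206454]
```

View pics/s7.png

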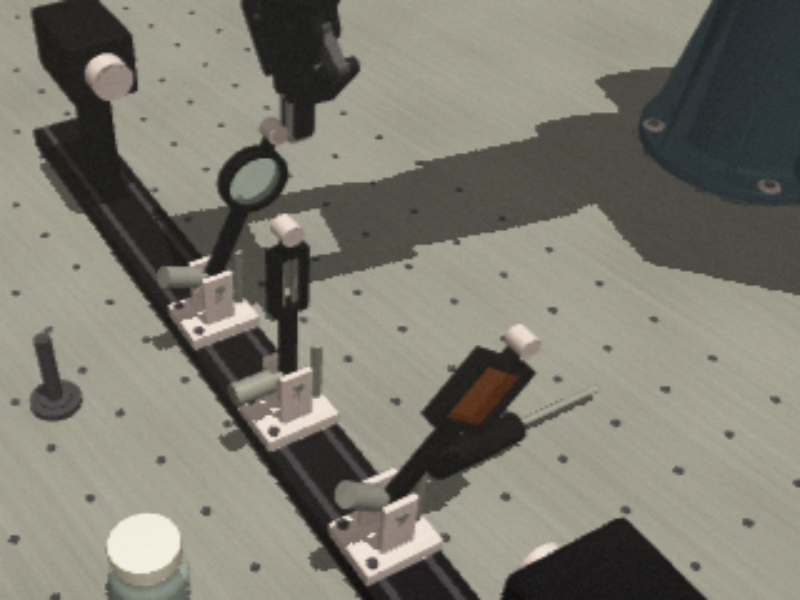

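```bash
python3 -m jog '[[0,-3,8,0,0,0,1],[0,-3,8,0,0,0,1],[0,-3,8,0,0,0,1],[0,-2,7,0,0,0,1],[0,-2,6,0,0,0,1],[0,0,5,0,0,0,1],[0,0,4,0,0,0,1],[0,0,0,0,0,0,1]]'; python3 -c "
from h import *
import cv2
print(uvz(),get_obs()['wrist_force'])
for l in (0,.05,.1,.2):print(l,proj('scene',(.619-.138*np.sin(l))*ex-.0075*ey+[0,0,.07+.138*np.cos(l)]))
cv2.imwrite('pics/s8.png',cv2.resize(camera('scene')[80:330,200:520],None,fx=2.5,fy=2.4))"
```

```text
time_s: 7.55
eef_pos: [0.5788, -0.0833, 0.1941]
eef_rot: [0.467, -0.467, 0.531, -0.531]
wrist_force: [-0.4, -0.5, 0.5]
opening: 0.003
[ 0.58475463 -0.00828368  0.19407044] [-0.42616226 -0.47350315  0.48487564]
0 [279.63507029 136.84166222]
0.05 [283.14905634 135.84015777]
0.1 [286.63830526 135.01167181]
0.2 [293.49717387 133.87630504]
```

View pics/s8.png

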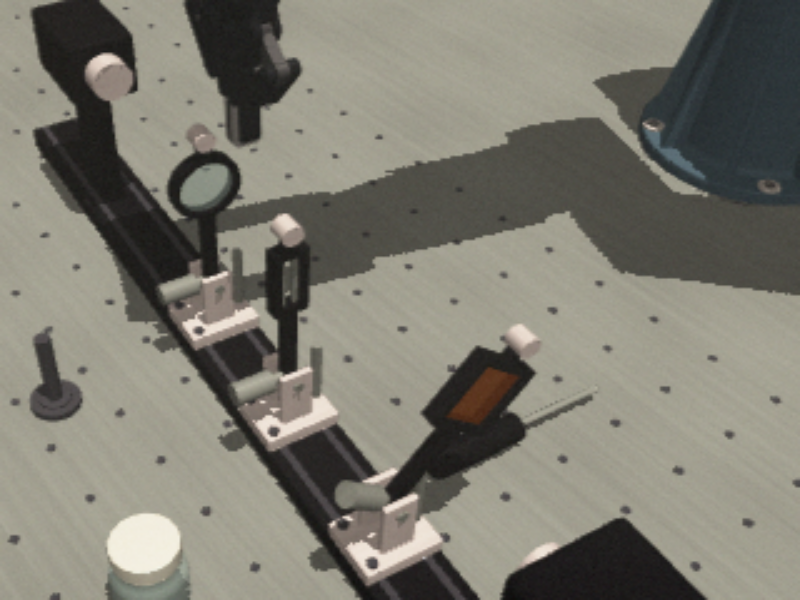

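The round nose is at full-image (280.4,137.5), which matches upright. Backing off, waiting, then a final check.

```bash
python3 -m jog '[[0,0,-20,0,0,0,1],[0,0,-30,0,0,0,1],[0,0,-35,0,0,0,1],[0,0,-35,0,0,0,1],[0,-30,-20,0,0,0,1],[0,-30,0,0,0,0,1],[0,0,0,0,0,0,1],[0,0,0,0,0,0,1]]' && python3 -m jog '[[0,0,0,0,0,0,1],[0,0,0,0,0,0,1],[0,0,0,0,0,0,1],[0,0,0,0,0,0,1],[0,0,0,0,0,0,1],[0,0,0,0,0,0,1],[0,0,0,0,0,0,1],[0,0,0,0,0,0,1]]'; python3 -c "
from h import *
import cv2
print(uvz(),get_obs()['wrist_force'])
cv2.imwrite('pics/s9.png',cv2.resize(camera('scene')[80:330,200:520],None,fx=2.5,fy=2.4))
cv2.imwrite('pics/t9.png',camera('top'))"
```

```text
time_s: 8.27
eef_pos: [0.4402, -0.0657, 0.2564]
eef_rot: [-0.468, 0.466, -0.53, 0.533]
wrist_force: [0.3, -0.3, -0.3]
opening: -0.003
time_s: 8.93
eef_pos: [0.4394, -0.0652, 0.2541]
eef_rot: [0.467, -0.467, 0.531, -0.531]
wrist_force: [0.9, -0.2, -0.8]
opening: 0.003
[ 0.44414115 -0.00825235  0.25414861] [ 0.87770048 -0.20372046 -0.78226073]
```

View pics/s9.png

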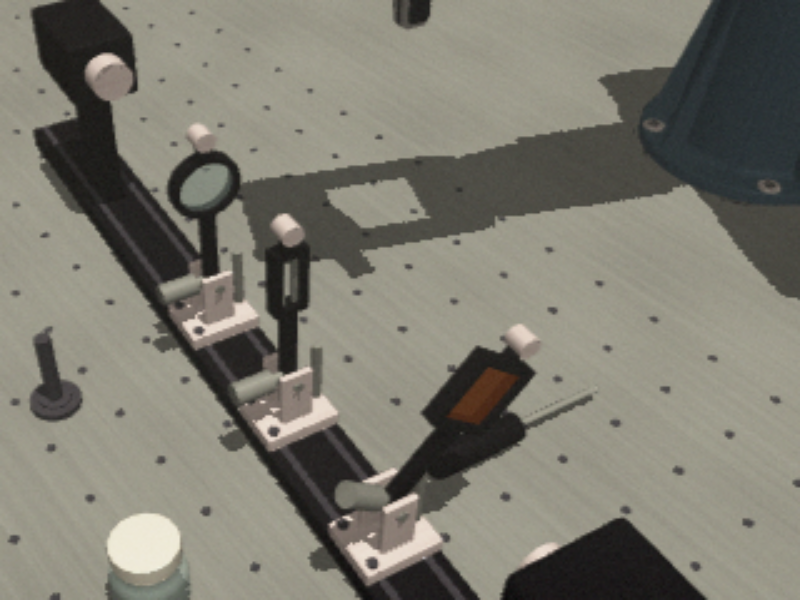

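View pics/t9.png

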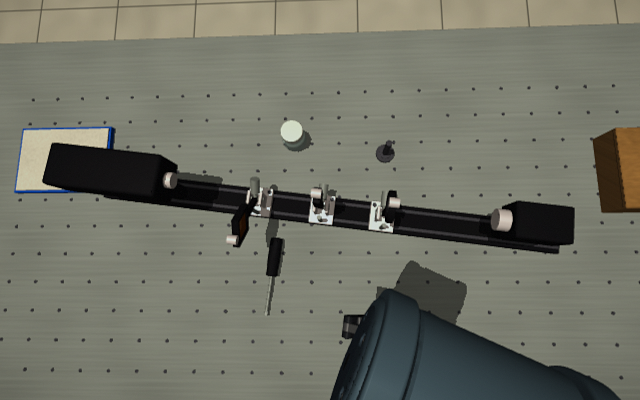

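Both views agree. The square leans (nose in the top view at about (233,240)), and the slit (317,192) and round flag (393,203) are upright. The jar, post and driver haven't moved, and the robot is clear.

```bash
python3 -c "
from bench import *
print(hand_in())"
```

```text
the job is handed in; nothing more can be done
None
```

The changeover is done and handed in at about 9 s of the 64 s allowed; the hand-in reports no verdict. I pushed with closed fingers and never gripped a flag.

- **Square flag:** I pushed its nose from the far side towards the robot until it fell on by itself. The nose then sat within 1 pixel of the position predicted for a lean of 0.7.
- **Round flag:** only after that, I pushed its nose from the robot side until the flag stood up. The nose was within about 1 pixel of the predicted upright position, and it hadn't moved about 1 s after the arm backed off.
- **Everything else:** in the last pictures from both cameras the slit flag is upright and the jar, post and screwdriver are where they started. The gripper is well clear of everything.

The only odd reading was a brief upward force of about 5 N at the wrist during the square push, far below the limits. The fingertip may have rubbed the top of the filter frame. No check failed or disagreed.

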